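# Set a jar in the ratchet jar clamp

## Task

The squat glass jar has to be held in the jar clamp on the wooden board so that its lid can be twisted off with one hand. Press down the thumb lever on the sliding jaw and, keeping it down, push that jaw back until it stops at the end of its bar; then gently push the jar along the board, without lifting or tipping it, in between the two jaws as far as the bar behind, and push the sliding jaw up against it until the jar is held between both jaws. Leave everything else where it is.

Things in the scene. Friction and masses are not known exactly. Their poses are not given: they have to be found in the camera images.
- clamp_board: Jar clamp: fixed wooden board 220 x 350 mm, top 18 mm above the worktop; origin centre of underside, +x away from the robot (within 0.25 rad), +y left. Steel bar 12 mm wide along y at x = 75 mm, z 30 to 47 mm, ratchet teeth on top. Fixed grey jaw at the left: rubber V face at y = 110 mm looking to -y, arm from x = -8 mm to the bar, top z 56 mm. The sliding jaw right of it opens to -y.
- slide_jaw (a joint): Sliding jaw on the bar, m: gap between the apexes of the V faces = 0.030 + value (edges 13 mm closer). Starts 0.004 to 0.030, grows as it is pushed back to the board's -y, 0.110 = end of bar. Friction 2 N. Going back the ratchet blocks it (after up to 6 mm) unless the lever is down; going up it clicks over 6 mm teeth with about 6 N. Jar held: 0.039 to 0.047.
- thumb_lever (a joint): Angle of the thumb lever, rad: 0 at rest (up to 0.14 when the pawl rides on a tooth), 0.20 fully down; the ratchet is free above about 0.15. A spring returns it; fully down takes about 6 N at lever_pad.
- lever_pad (a point): Middle of the top of the thumb lever's ribbed steel paddle, 66 mm above the worktop on top of the sliding jaw; 30 mm across the bar, 46 mm along it. Sinks 6.5 mm here when pressed down. 24 mm to its -y side a grey hump, part of the jaw, rises 13 mm above the paddle: a fingertip holding the paddle down can push the jaw back against it.
- jaw_face (a point): Apex of the sliding jaw's V face, 40 mm above the worktop (V faces 64 mm long along x, 22 to 56 mm high, each half turned 12 degrees).
- jaw_back (a point): Point on the flat outer (-y) side of the sliding jaw's arm, 40 mm above the worktop and 60 mm in front of the bar's axis: the place to push the jaw up. The side is 36 mm high (21 to 57 mm above the worktop); the board in front of and beside it is free.
- fixed_face (a point): Apex of the fixed jaw's V face, 40 mm above the worktop.
- clamped_spot (a point): Where the foot of the jar stands when held: on the board, 35 mm to -y of fixed_face.
- jar: The squat glass jar with a screw lid, 68 mm across, 50 mm high, 0.16 to 0.3 kg, standing on the board in front of (nearer to the robot than) the jaws. Origin: centre of its underside.
- teaspoon: Teaspoon 130 mm long lying on the right front part of the board. Leave alone.
- jam: Taller jar, 66 mm across, 100 mm high, on the worktop to the left. Leave alone.
- mug: Mug, 101 mm high, to the left. Leave alone.
- garlic: Garlic bulb, 53 mm, on the right. Leave alone.
- tin: Tin, 75 mm across, 58 mm high, on the right. Leave alone.
- tea_carton: Carton 51 x 65 x 112 mm, on the right. Leave alone.
- spice: Spice jar 41 mm across, 105 mm high, behind the board. Leave alone.
There are look-alikes about, which are no part of the job. What is shaped like the jar but blue or purple is not meant.

How it is judged:
By the outcome, as a careful person would: the job done as asked, in the order asked, and still so for the second after the job is handed in, with the robot touching nothing.
It also fails if it takes over 72 s, if anything falls off the work surface, if the arm or the gripper's body presses on something with over 40 N, if the wrist force passes 120 N, or if a joint passes its speed limit or range.

## Robot

A 6-joint arm with a two-finger parallel gripper is mounted at the origin on a cart in front of the work surface, level with it; the furniture and walls round the work are solid. World frame = base frame: x ahead of the robot, y to its left, z up, the work surface at z = 0. Lengths are in mm, angles in rad, forces in N, time in s.
With the tool pointing down it reaches from about 300 to 850 mm from the base axis. Payload 5.4 kg.
Tool frame: the origin (TCP) lies on the centre line of the jaws, within the pads' length; the fingertips stand 11 mm ahead of it and the grasp point (between the pads) lies 8 mm behind it (arm.finger_overhang is the distance from the TCP to the fingertips, in mm); z points along the fingers, y is the line along which they close (so a half turn about z gives the same grasp; the last joint's range is limited). The gripper opens to 85 mm and grips with 20 to 120 N. Pads are 22 mm wide; open, the fingers measure 114 mm over their backs; the gripper's body (76 mm by 85 mm) begins 54 mm behind the grasp point. The pads swing forward as they close: fully open they stand 13 mm farther back than shut.
Start: joints at [-1.386, 0.158, 1.597, -0, 1.386, -0.21], TCP at [221.134, -530.76, 242.299] pointing down, gripper open.
Joint ranges: [-2.91, 2.91], [-0.94, 2.29], [0.18, 2.7], [-1.29, 4.43], [0.17, 2.64], [-3, 3]. Speed limits (rad/s): [2.57, 2.57, 3.14, 3.14, 3.14, 3.14].

## Interface

Orientations are given as a rotation vector (axis times angle).
In Python, from workcell import arm gives the robot as it stands.
- The arm moves only by the tool arm_command, never from a script. Its argument "targets" is a list of rows, each a list of 7 numbers: the opening, from 0 (shut) to 1 (fully open), then the shift along the tool's x, y, z in mm, then the turn, a rotation vector about the tool's x, y, z in rad. A call has 1 to 10 rows; each row shifts and turns the commanded pose from where the row before left it, along the tool's axes as they then stand; what a row does not reach is not made up. A row lasts 1/12 s, in which the tool goes at most 41.7 mm and 7.16 degrees, less where a joint would pass 70% of its speed; a pose out of reach is approached as far as the arm can. A call is refused whole if a number of a shift passes 41.7 or a number of a turn 0.125, either way. A call with a gripper value outside its range is refused whole. The fingers move at their own pace and stop on an object; "squeeze" is the grip in N (left out, the last holds). Time passes only in rows, so rows that do not move let the fingers close. It gives the time, the measured TCP pose, the force, the opening and the grip force at its end, in the units of the state.
- arm.state(): the state, without advancing time (a new reading comes with each control period).
- arm.grab_frame(name): name is "scene" or "side" or "wrist"; returns a dict with "image" (480x640x3 uint8, red, green, blue), "range_z" (480x640 float32, mm along the optical axis (not along the pixel's ray), 0 where there is no reading), "mtx" (3x3 intrinsics, pixels), "R" (3x3) and "t" (3): a world point X has camera coordinates R X + t; the wrist camera has in their place "mount" (4x4, takes a point from camera to tool coordinates, whose origin is the TCP and whose axes are the flange's). Camera axes: x right, y down, z forward; pixel columns grow to the right and rows downward; lengths in mm; the calibration is good to about 2 mm. A picture is of the moment at which its call begins: read the wrist's pose just before it.
- arm.hand_in(): hands the job in; it is judged then, once.
The state is a dict: "t": time; "qpos": joint angles; "dq": joint speeds; "tau": joint torques, N m; "eef_pos": TCP position; "ee_rot": TCP orientation; "contact_force": force on the tool from outside, world axes, zero at the start; "wrist_torque": the same for the moment, N m; "opening": finger opening in mm; "grip_force": force on a finger pad.
Only numpy, scipy, OpenCV 4.12 (cv2) and the standard library are available. Lean on these libraries where they do the work, as an engineer would, in place of code of your own. Each camera call takes 0.05 s, during which the arm holds its last target. There are 200 camera calls.

## Working session

There is one attempt and no reset: what is moved stays moved. The work goes in short steps, Python scripts to look and compute and a tool call to move; the robot and the scene stay as the last step left them, time stands still between calls to the robot, and variables do not carry over. Pictures are saved under pics/ and viewed, at most 10 in all, crops included, and the job is handed in when it is done.

Besides the shell and the picture viewer there is one more tool, called after "Emit:" in YAML: its name, and indented under it one key for each argument. arm_command: Moves the arm, as the interface text tells. Its arguments: {"type":"object","properties":{"targets":{"type":"array"},"squeeze":{"type":"number"}},"required":["targets"]}

```bash
mkdir -p pics; cat > h.py <<'E'
import numpy as np, cv2
from workcell import arm
def pts(f):
    z=f["range_z"].astype(float); v,u=np.mgrid[:480,:640]; K=f["mtx"]
    c=np.stack([(u-K[0,2])/K[0,0]*z,(v-K[1,2])/K[1,1]*z,z],-1)
    w=(c-f["t"])@f["R"]; w[z==0]=np.nan
    return w
E
python3 - <<'E'
from h import *
s=arm.state(); print({k:np.round(v,3) for k,v in s.items()})
for n in("scene","side"):
    f=arm.grab_frame(n); cv2.imwrite(f"pics/{n}.png",f["image"][:,:,::-1]); np.savez(f"{n}.npz",w=pts(f),im=f["image"])
    print(n,-f["R"].T@f["t"], f["mtx"][0,0])
E
```

```text
{'t': np.float64(0.0), 'qpos': array([-1.386,  0.159,  1.598,  0.   ,  1.386, -0.21 ]), 'dq': array([ 0.   ,  0.002, -0.002,  0.001, -0.001, -0.001]), 'tau': array([-1.0000e-03, -3.9601e+01, -3.3143e+01, -0.0000e+00,  8.0000e-03,
       -0.0000e+00]), 'eef_pos': array([ 221.027, -530.169,  241.287]), 'ee_rot': array([-3.079, -0.616, -0.   ]), 'contact_force': array([-0.01 , -0.685, -0.024]), 'wrist_torque': array([-0.021, -0.022, -0.013]), 'grip_force': np.float64(0.0), 'opening': np.float64(85.44)}
scene [ -287.78461583 -1148.64577574   696.70533048] 508.2763352305529
side [ 113.00890157 1046.30537647  800.32706237] 509.21193676629355
```

View pics/scene.png

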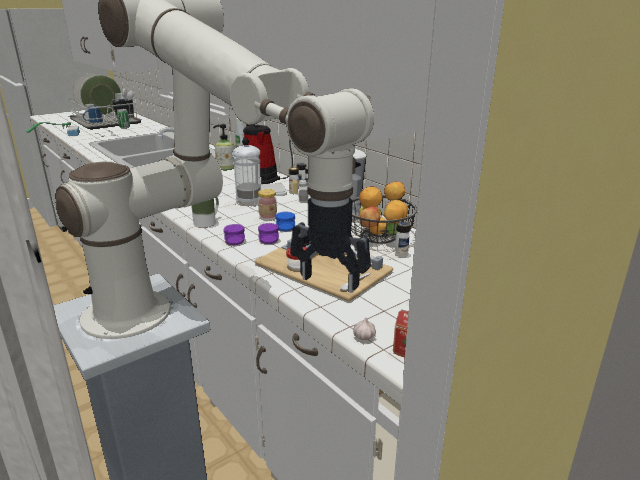

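View pics/side.png

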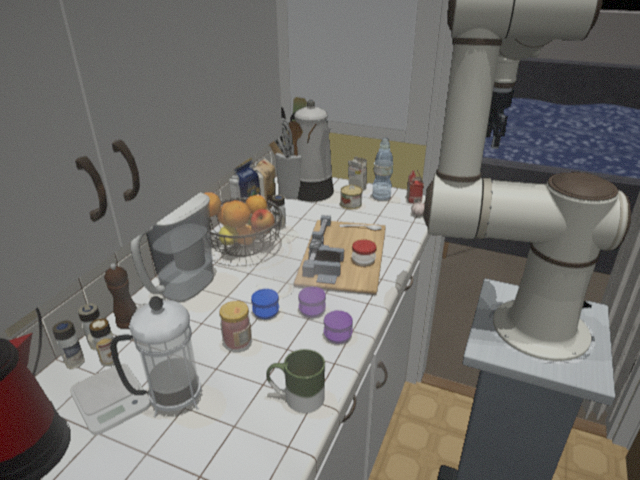

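The side view shows the red-lidded jar at (363,252), the fixed jaw at (323,262), the sliding jaw near (318,232) and the spoon at (360,227). In the scene view the gripper hides the clamp.

```bash
python3 - <<'E'
from h import *
d=np.load("side.npz"); w=d["w"]; im=d["im"]
for p in [(363,243),(363,252),(323,252),(318,232),(322,222),(360,227),(312,275),(383,230),(325,225),(375,285)]:
    print(p,np.round(w[p[1],p[0]]),im[p[1],p[0]])
# board: wood colour, z~18
hsv=cv2.cvtColor(im,cv2.COLOR_RGB2HSV)
m=(abs(w[...,2]-18)<5)&(hsv[...,1]>60)
u=np.zeros_like(m);u[200:310,280:400]=1;m&=u
P=w[m]; r=cv2.minAreaRect(P[:,:2].astype(np.float32)); print(len(P),r,np.median(P[:,2]));print(cv2.boxPoints(r))
# jar lid: red
m=u&(hsv[...,1]>150)&((hsv[...,0]<8)|(hsv[...,0]>172)); Q=w[m];print(len(Q),np.nanmin(Q,0),np.nanmax(Q,0))
c=im[190:310,270:410]; cv2.imwrite("pics/c.png",cv2.resize(c,None,fx=5,fy=5,interpolation=3)[:,:,::-1])
E
```

```text
(363, 243) [ 474. -103.   65.] [151  67  60]
(363, 252) [458. -56.  67.] [121  62  57]
(323, 252) [564. -33.  55.] [58 55 53]
(318, 232) [604. -93.  76.] [139 141 143]
(322, 222) [ 638. -202.   45.] [130 133 137]
(360, 227) [ 535. -260.   20.] [163 141 106]
(312, 275) [563.  45.  29.] [105 105 107]
(383, 230) [ 465. -270.   20.] [175 153 114]
(325, 225) [ 624. -192.   43.] [102 101 104]
(375, 285) [401.  10.  19.] [174 150 112]
2717 ((537.70068359375, -127.0699462890625), (216.19058227539062, 586.823974609375), 13.427544593811035) 17.33840763649289
[[ 364.4254   133.22003]
 [ 500.69507 -437.56274]
 [ 710.97595 -387.35992]
 [ 574.7063   183.42285]]
34 [ 436.57332033 -114.24381577   64.39722317] [489.05163688 -55.90728066  71.07833208]
```

View pics/c.png

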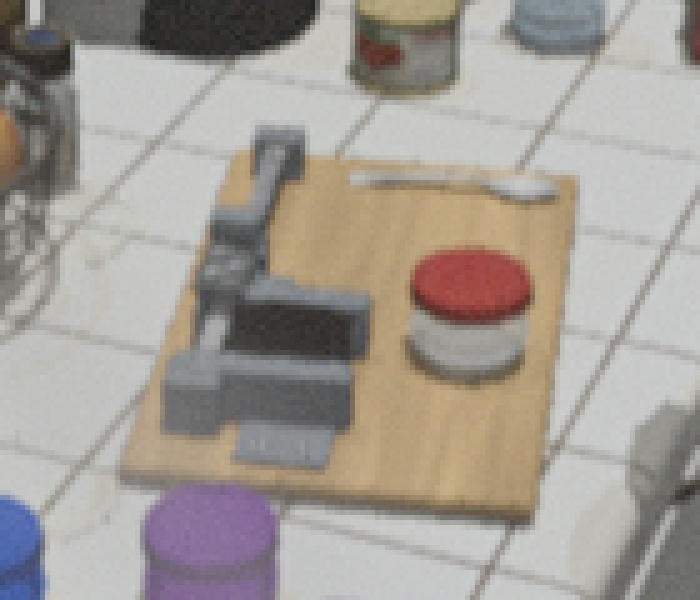

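Clear crop: the bar runs at the back, the fixed jaw is at the bottom, the sliding jaw with its lever is at about crop (230,270), the jar at (470,310) and the spoon at (455,182). I'll go above it with the wrist camera.

```bash
python3 - <<'E'
from h import *
from scipy.spatial.transform import Rotation as Ro
s=arm.state(); R=Ro.from_rotvec(s["ee_rot"]).as_matrix(); print(R.round(3))
f=arm.grab_frame("wrist"); print(f["mount"].round(3),f["mtx"])
print((R.T@(np.array([470,-120,420])-s["eef_pos"])).round(1), np.degrees(np.arctan2(R[1,0],R[0,0])))
E
```

```text
[[ 0.923  0.385 -0.   ]
 [ 0.385 -0.923  0.002]
 [ 0.    -0.002 -1.   ]]
[[ 1.00000e-03 -9.66000e-01 -2.60000e-01  6.53880e+01]
 [ 1.00000e+00  1.00000e-03  0.00000e+00  7.04000e-01]
 [ 0.00000e+00 -2.60000e-01  9.66000e-01 -1.30528e+02]
 [ 0.00000e+00  0.00000e+00  0.00000e+00  1.00000e+00]] [[340.01637495   0.         318.42098959]
 [  0.         340.01637495 248.2202941 ]
 [  0.           0.           1.        ]]
[ 387.7 -283.2 -178. ] 22.623018541600697
```

Emit:
arm_command:
  targets:
    - [0, 32.3, -23.6, -7.3, 0, 0, 0.016]
    - [0, 32.3, -23.6, -7.3, 0, 0, 0.016]
    - [0, 32.3, -23.6, -7.3, 0, 0, 0.016]
    - [0, 32.3, -23.6, -7.3, 0, 0, 0.016]
    - [0, 32.3, -23.6, -7.3, 0, 0, 0.016]
    - [0, 32.3, -23.6, -7.3, 0, 0, 0.016]
    - [0, 32.3, -23.6, -7.3, 0, 0, 0.016]
    - [0, 32.3, -23.6, -7.3, 0, 0, 0.016]
    - [0, 32.3, -23.6, -7.3, 0, 0, 0.016]
    - [0, 32.3, -23.6, -7.3, 0, 0, 0.016]

```text
t: 0.98
eef_pos: [453.0, -202.9, 315.6]
ee_rot: [3.12, 0.367, -0.0]
contact_force: [0.6, -1.3, -0.5]
opening: -0.1
grip_force: 0.0
```

Emit:
arm_command:
  targets:
    - [0, 32.3, -23.6, -7.3, 0, 0, 0]
    - [0, 0, 0, 0, 0, 0, 0]
    - [0, 0, 0, 0, 0, 0, 0]
    - [0, 0, 0, 0, 0, 0, 0]

```text
t: 1.32
eef_pos: [478.0, -174.4, 322.1]
ee_rot: [-3.12, -0.369, 0.002]
contact_force: [-0.8, -0.5, 0.6]
opening: 0.4
grip_force: 0.0
```

```bash
cat >> h.py <<'E'
from scipy.spatial.transform import Rotation as Ro
def wrist(name=None):
    s=arm.state(); R=Ro.from_rotvec(s["ee_rot"]).as_matrix(); f=arm.grab_frame("wrist")
    T=np.eye(4);T[:3,:3]=R;T[:3,3]=s["eef_pos"]; C=T@f["mount"]
    f["R"]=C[:3,:3].T; f["t"]=-C[:3,:3].T@C[:3,3]
    if name: cv2.imwrite(f"pics/{name}.png",f["image"][:,:,::-1])
    return s,f,pts(f)
def show(s=None):
    s=s or arm.state(); R=Ro.from_rotvec(s["ee_rot"]).as_matrix()
    print("t",round(float(s["t"]),2),"p",np.round(s["eef_pos"],1),"yaw",round(float(np.degrees(np.arctan2(R[1,0],R[0,0]))),2),"tilt",np.round(R[:,2],3),"F",np.round(s["contact_force"],1),"op",round(float(s["opening"]),1))
    return R
E
python3 - <<'E'
from h import *
s,f,w=wrist("w1"); show(s); np.savez("w1.npz",w=w,im=f["image"])
im=f["image"];hsv=cv2.cvtColor(im,cv2.COLOR_RGB2HSV)
m=(abs(w[...,2]-18)<6)&(hsv[...,1]>60); m=cv2.morphologyEx(m.astype(np.uint8),cv2.MORPH_OPEN,np.ones((3,3)))
n,l,st,_=cv2.connectedComponentsWithStats(m); k=1+np.argmax(st[1:,4]);P=w[l==k]
r=cv2.minAreaRect(P[:,:2].astype(np.float32));print(r,np.median(P[:,2]));print(cv2.boxPoints(r))
m=(hsv[...,1]>150)&((hsv[...,0]<8)|(hsv[...,0]>172))&(w[...,2]>50)&(w[...,2]<80);Q=w[m];print(len(Q),np.percentile(Q,[1,99],0),np.median(Q,0), cv2.minEnclosingCircle(Q[:,:2].astype(np.float32)))
E
```

```text
t 1.32 p [ 478.  -174.4  322.1] yaw 13.48 tilt [-0.001 -0.    -1.   ] F [-0.8 -0.5  0.6] op 0.4
((537.8132934570312, -116.05683898925781), (218.56817626953125, 348.180908203125), 13.064141273498535) 16.984842759236436
[[ 392.006     28.82498]
 [ 470.7094  -310.34418]
 [ 683.6206  -260.93866]
 [ 604.9172    78.2305 ]]
2929 [[ 426.31251229 -555.74309021   64.56973369]
 [ 499.88269359  -58.93152602   79.20742006]] [467.04288768 -92.2925609   67.03343696] ((453.63446044921875, -311.6230163574219), 255.7873992919922)
```

View pics/w1.png

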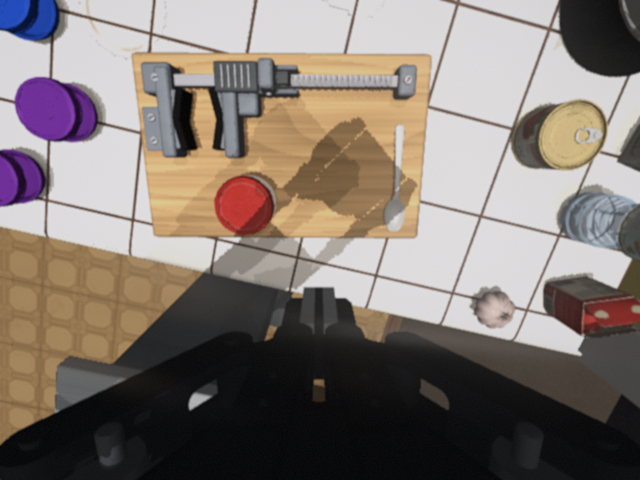

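The wrist view shows the fixed jaw at (165,110), the paddle at (237,75), the hump at (266,75), the sliding arm at (233,125), the red lid at (244,204) and the spoon at (395,180). The fitted board is 219 x 348 mm with 13.1° yaw, which matches its stated size.

```bash
cat >> h.py <<'E'
th=np.radians(13.1); B=np.array([[np.cos(th),-np.sin(th)],[np.sin(th),np.cos(th)]]); O=np.array([537.8,-116.1])
def tob(w): w=np.array(w,float).copy(); w[...,:2]=(w[...,:2]-O)@B; return w
E
python3 - <<'E'
from h import *
d=np.load("w1.npz");w=tob(d["w"]);im=d["im"];hsv=cv2.cvtColor(im,cv2.COLOR_RGB2HSV)
for p in [(237,68),(237,75),(237,85),(220,75),(252,75),(265,65),(266,75),(266,88),(233,110),(233,125),(233,150),(224,125),(242,125),(242,145),(216,125),(247,125),(180,83),(300,83),(408,80),(165,120),(178,120),(399,130),(395,220)]: print(p,w[p[1],p[0]].round(1))
m=(hsv[...,1]>150)&((hsv[...,0]<8)|(hsv[...,0]>172))&(w[...,2]>50);m[:,300:]=0;Q=w[m]
print(cv2.minEnclosingCircle(Q[:,:2].astype(np.float32)),np.median(Q,0))
b=(w[...,2]>60)&(w[...,2]<90)&(abs(w[...,0]-75)<40)&(abs(w[...,1])<150); q=w[b]; print("z>60 near bar",q.min(0),q.max(0))
b=(w[...,2]>73)&(w[...,2]<90)&(abs(w[...,0]-75)<40)&(abs(w[...,1])<150); q=w[b]; print("hump",q.min(0),q.max(0),len(q))
E
```

```text
(237, 68) [82.  42.  62.6]
(237, 75) [75.6 42.5 61.6]
(237, 85) [66.  43.1 61.6]
(220, 75) [75.4 60.2 61.9]
(252, 75) [75.6 26.7 62.3]
(265, 65) [81.1 10.3 79.5]
(266, 75) [72.4  9.8 78.2]
(266, 88) [60.9 10.6 75.3]
(233, 110) [42.1 50.1 55.5]
(233, 125) [26.6 50.9 55.9]
(233, 150) [ 0.1 52.1 57.5]
(224, 125) [26.6 61.1 54.7]
(242, 125) [28.8 46.4 30.5]
(242, 145) [ 6.1 46.1 37.1]
(216, 125) [26.5 70.  54.7]
(247, 125) [29.9 43.3 16.8]
(180, 83) [ 70.7 109.5  44. ]
(300, 83) [ 71.2 -22.6  47.3]
(408, 80) [  74.6 -139.6   50. ]
(165, 120) [ 31.1 124.7  57. ]
(178, 120) [ 31.3 111.   55.7]
(399, 130) [  25.4 -139.9   21. ]
(395, 220) [ -84.3 -142.7   19.9]
((-61.125732421875, 41.607688903808594), 33.170780181884766) [-60.19854513  41.62954834  66.89040533]
z>60 near bar [59.2589461   3.00331345 60.00806388] [89.22516616 67.32862244 80.43166924]
hump [59.8608381   3.24433741 73.08155459] [88.50574437 19.30591232 80.43166924] 481
```

Emit:
arm_command:
  targets:
    - [0, 36.6, -21, 0, 0, 0, 0.006]
    - [0, 36.6, -21, 0, 0, 0, 0]
    - [0, 36.6, -21, 0, 0, 0, 0]
    - [0, 36.7, -21.2, 0, 0, 0, 0]
    - [0, 0, 0, 38, 0, 0, 0]
    - [0, 0, 0, 38, 0, 0, 0]
    - [0, 0, 0, 38, 0, 0, 0]
    - [0, 0, 0, 38, 0, 0, 0]
    - [0, 0, 0, 38, 0, 0, 0]
    - [0, 0, 0, 32, 0, 0, 0]

```text
t: 2.2
eef_pos: [598.0, -62.0, 97.3]
ee_rot: [-3.121, -0.354, 0.005]
contact_force: [0.1, -0.9, 0.3]
opening: 0.2
grip_force: 0.0
```

Emit:
arm_command:
  targets:
    - [0, 0, 0, 0, 0, 0, 0]
    - [0, 0, 0, 0, 0, 0, 0]
    - [0, 0, 0, 0, 0, 0, 0]
    - [0, 0, 0, 0, 0, 0, 0]

```text
t: 2.53
eef_pos: [602.1, -61.8, 104.0]
ee_rot: [3.119, 0.357, 0.008]
contact_force: [-0.1, 0.2, -0.1]
opening: 0.2
grip_force: 0.0
```

```bash
python3 - <<'E'
from h import *
s,f,w=wrist("w2"); show(s); print(tob(s["eef_pos"]))
E
```

```text
t 2.53 p [602.1 -61.8 104. ] yaw 13.06 tilt [ 0.005 -0.002 -1.   ] F [-0.1  0.2 -0.1] op 0.2
[ 74.94426051  38.34414345 104.01184076]
```

View pics/w2.png

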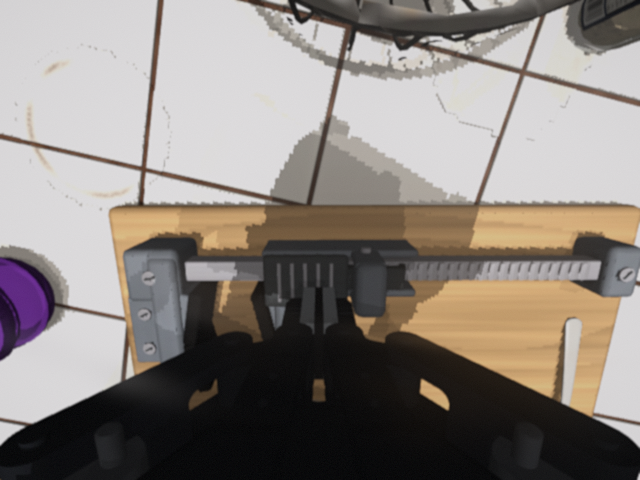

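The fingertips at (318,290) are above the ribbed paddle (305,265), and the hump at (370,280) is clear to the right. Descending with force checks.

Emit:
arm_command:
  targets:
    - [0, 0, 0, 10, 0, 0, 0]
    - [0, 0, 0, 8, 0, 0, 0]
    - [0, 0, 0, 4, 0, 0, 0]
    - [0, 0, 0, 2, 0, 0, 0]
    - [0, 0, 0, 0, 0, 0, 0]
    - [0, 0, 0, 0, 0, 0, 0]

```text
t: 3.08
eef_pos: [599.9, -60.4, 76.4]
ee_rot: [-3.121, -0.359, 0.001]
contact_force: [1.0, 0.8, 0.7]
opening: 0.1
grip_force: 0.0
```

Emit:
arm_command:
  targets:
    - [0, 0, 0, 2, 0, 0, 0]
    - [0, 0, 0, 2, 0, 0, 0]
    - [0, 0, 0, 2, 0, 0, 0]
    - [0, 0, 0, 0, 0, 0, 0]
    - [0, 0, 0, 0, 0, 0, 0]

```text
t: 3.5
eef_pos: [600.6, -60.6, 71.9]
ee_rot: [3.121, 0.359, 0.002]
contact_force: [-1.7, 2.0, 7.0]
opening: -0.0
grip_force: 3.7
```

Emit:
arm_command:
  targets:
    - [0, 0, 0, 1.5, 0, 0, 0]
    - [0, 0, 0, 1.5, 0, 0, 0]
    - [0, 0, 0, 0, 0, 0, 0]
    - [0, 0, 0, 0, 0, 0, 0]

```text
t: 3.83
eef_pos: [601.0, -61.5, 71.1]
ee_rot: [3.119, 0.359, 0.002]
contact_force: [-8.0, 0.5, 19.4]
opening: 0.0
grip_force: 9.5
```

Emit:
arm_command:
  targets:
    - [0, 0, 2, -0.7, 0, 0, 0]
    - [0, 0, 4, 0, 0, 0, 0]
    - [0, 0, 4, 0, 0, 0, 0]
    - [0, 0, 4, 0, 0, 0, 0]
    - [0, 0, 4, 0, 0, 0, 0]
    - [0, 0, 4, 0, 0, 0, 0]
    - [0, 0, 4, 0, 0, 0, 0]
    - [0, 0, 4, 0, 0, 0, 0]

```text
t: 4.5
eef_pos: [607.7, -90.4, 71.2]
ee_rot: [3.12, 0.359, 0.002]
contact_force: [-5.8, 1.6, 15.3]
opening: 0.0
grip_force: 7.8
```

```bash
cat > j.py <<'E'
from h import *
s,f,w=wrist(); show(s); print("tcp",tob(s["eef_pos"]).round(1))
f=arm.grab_frame("side"); w=tob(pts(f))
b=(w[...,2]>73)&(w[...,2]<90)&(abs(w[...,0]-75)<40)&(abs(w[...,1])<150); q=w[b]; print("hump",np.percentile(q[:,1],[5,50,95]).round(1),len(q)) if len(q) else 0
E
python3 j.py
```

```text
t 4.5 p [607.7 -90.4  71.2] yaw 13.13 tilt [ 0.001 -0.001 -1.   ] F [-5.8  1.6 15.3] op 0.0
tcp [73.9  9.1 71.2]
hump [-19.3  19.2  25.3] 50
```

Emit:
arm_command:
  targets:
    - [0, 0, 4, 0, 0, 0, 0]
    - [0, 0, 4, 0, 0, 0, 0]
    - [0, 0, 4, 0, 0, 0, 0]
    - [0, 0, 4, 0, 0, 0, 0]
    - [0, 0, 4, 0, 0, 0, 0]
    - [0, 0, 4, 0, 0, 0, 0]
    - [0, 0, 4, 0, 0, 0, 0]
    - [0, 0, 4, 0, 0, 0, 0]
    - [0, 0, 4, 0, 0, 0, 0]
    - [0, 0, 4, 0, 0, 0, 0]

```text
t: 5.43
eef_pos: [616.8, -129.5, 71.2]
ee_rot: [3.119, 0.359, 0.002]
contact_force: [-6.4, 0.4, 15.6]
opening: 0.3
grip_force: 7.4
```

Emit:
arm_command:
  targets:
    - [0, 0, 4, 0, 0, 0, 0]
    - [0, 0, 4, 0, 0, 0, 0]
    - [0, 0, 4, 0, 0, 0, 0]
    - [0, 0, 3, 0, 0, 0, 0]
    - [0, 0, 2, 0, 0, 0, 0]
    - [0, 0, 2, 0, 0, 0, 0]
    - [0, 0, 0, 0, 0, 0, 0]

```text
t: 6.02
eef_pos: [621.3, -148.5, 71.3]
ee_rot: [3.119, 0.358, 0.003]
contact_force: [-4.8, -0.1, 14.0]
opening: -0.3
grip_force: 6.8
```

```bash
sed -i 's/wrist()/wrist("w3")/' j.py; python3 j.py
```

```text
t 6.02 p [ 621.3 -148.5   71.3] yaw 13.11 tilt [ 0.002 -0.002 -1.   ] F [-4.8 -0.1 14. ] op -0.3
tcp [ 74.  -50.5  71.3]
hump [-72.6 -40.7 -34.1] 50
```

View pics/w3.png

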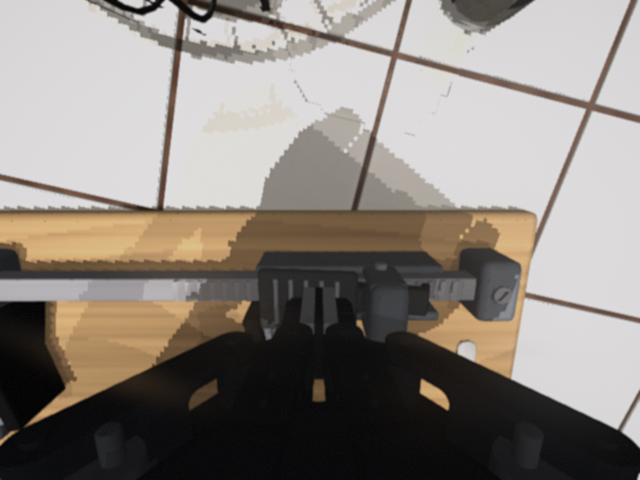

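The jaw moves with the fingertip, with the paddle at (308,290). The end block at (492,285) is still slightly right of the jaw body's end at (435,300). I'll continue to the stop.

Emit:
arm_command:
  targets:
    - [0, 0, 3, 0, 0, 0, 0]
    - [0, 0, 3, 0, 0, 0, 0]
    - [0, 0, 3, 0, 0, 0, 0]
    - [0, 0, 2, 0, 0, 0, 0]
    - [0, 0, 2, 0, 0, 0, 0]
    - [0, 0, 0, 0, 0, 0, 0]

```text
t: 6.62
eef_pos: [623.4, -157.6, 71.1]
ee_rot: [-3.117, -0.358, 0.001]
contact_force: [-7.8, 11.2, 17.9]
opening: -0.0
grip_force: 10.1
```

Emit:
arm_command:
  targets:
    - [0, 0, 2, 0, 0, 0, 0]
    - [0, 0, 2, 0, 0, 0, 0]
    - [0, 0, 2, 0, 0, 0, 0]
    - [0, 0, 2, 0, 0, 0, 0]
    - [0, 0, 0, 0, 0, 0, 0]

```text
t: 7.03
eef_pos: [626.2, -163.8, 71.9]
ee_rot: [-3.115, -0.359, -0.003]
contact_force: [-6.3, 16.4, 22.0]
opening: -0.0
grip_force: 11.8
```

Emit:
arm_command:
  targets:
    - [0, 0, 2, 0, 0, 0, 0]
    - [0, 0, 2, 0, 0, 0, 0]
    - [0, 0, 1, 0, 0, 0, 0]
    - [0, 0, 0, 0, 0, 0, 0]

```text
t: 7.37
eef_pos: [626.3, -164.2, 71.8]
ee_rot: [-3.107, -0.359, 0.001]
contact_force: [-11.0, 29.5, 29.1]
opening: -0.2
grip_force: 18.4
```

```bash
sed -i 's/w3/w4/' j.py; python3 j.py; python3 -c "
import cv2;a=cv2.imread('pics/w4.png')[200:400,180:600];cv2.imwrite('pics/w4c.png',a)"
```

```text
t 7.37 p [ 626.3 -164.2   71.8] yaw 13.17 tilt [-0.003  0.014 -1.   ] F [-11.   29.5  29.1] op -0.2
tcp [ 75.3 -66.9  71.8]
hump [-85.2 -57.5 -49.4] 51
```

View pics/w4c.png

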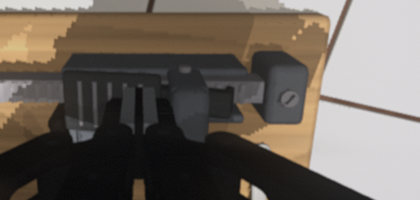

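The jaw is at the end block: it no longer moves at 29 N and the finger is against the hump. Lifting off and going behind the jar.

Emit:
arm_command:
  targets:
    - [0, 0, -3, -4, 0, 0, 0]
    - [0, 0, -3, -8, 0, 0, 0]
    - [0, 0, 0, -32, 0, 0, 0]
    - [0, 0, 0, -38, 0, 0, 0]
    - [0.3, -32.8, -17, 0, 0, 0, 0]
    - [0.3, -32.8, -17, 0, 0, 0, 0]
    - [0.3, -32.8, -17, 0, 0, 0, 0]
    - [0.3, -32.8, -17, 0, 0, 0, 0]
    - [0.3, -32.8, -17, 0, 0, 0, 0]
    - [0.3, -32.8, -17, 0, 0, 0, 0]

```text
t: 8.3
eef_pos: [408.3, -111.7, 150.1]
ee_rot: [3.12, 0.359, 0.0]
contact_force: [-0.3, -0.6, 0.5]
opening: 25.5
grip_force: 0.0
```

Emit:
arm_command:
  targets:
    - [0.3, 0, 0, 0, 0, 0, 0]
    - [0.3, 0, 0, 0, 0, 0, 0]
    - [0.3, 0, 0, 0, 0, 0, 0]

```text
t: 8.55
eef_pos: [410.6, -112.6, 151.1]
ee_rot: [3.119, 0.358, 0.003]
contact_force: [0.4, 0.0, 0.4]
opening: 25.4
grip_force: 0.0
```

```bash
cat > k.py <<'E'
from h import *
import sys
s,f,_=wrist(sys.argv[1]); show(s); print("tcp",tob(s["eef_pos"]).round(1))
for n in ("wrist","side"):
    g=f if n=="wrist" else arm.grab_frame(n); w=tob(pts(g)); im=g["image"]; hsv=cv2.cvtColor(im,cv2.COLOR_RGB2HSV)
    m=(hsv[...,1]>120)&((hsv[...,0]<8)|(hsv[...,0]>172))&(w[...,2]>58)&(w[...,2]<75)&(abs(w[...,0])<110)&(abs(w[...,1])<130)
    Q=w[m]
    if len(Q)>5: print(n,"lid",len(Q),cv2.minEnclosingCircle(Q[:,:2].astype(np.float32)),np.median(Q,0).round(1))
    m=(w[...,2]>50)&(w[...,2]<62)&(w[...,0]>-10)&(w[...,0]<30)&(abs(w[...,1])<90)&(hsv[...,1]<60); Q=w[m]
    if len(Q)>5: print(n,"slide arm y",np.percentile(Q[:,1],[2,50,98]).round(1),len(Q))
    m=(w[...,2]>73)&(w[...,2]<84)&(abs(w[...,0]-75)<18)&(abs(w[...,1])<120)&(hsv[...,1]<60); Q=w[m]
    if len(Q)>5: print(n,"hump y",np.percentile(Q[:,1],[2,50,98]).round(1),len(Q))
E
python3 k.py w5
```

```text
t 8.55 p [ 410.6 -112.6  151.1] yaw 13.09 tilt [ 0.002 -0.001 -1.   ] F [0.4 0.  0.4] op 25.4
tcp [-123.1   32.2  151.1]
wrist lid 9209 ((-61.18025207519531, 42.305870056152344), 33.03312301635742) [-60.   42.2  66.9]
wrist slide arm y [-51.6 -42.4 -32.5] 2332
side lid 205 ((-62.79322814941406, 47.899410247802734), 34.48716354370117) [-61.6  54.2  67.3]
side slide arm y [-48.3 -36.  -19.1] 77
side hump y [-94.9 -84.2 -73.6] 36
```

View pics/w5.png

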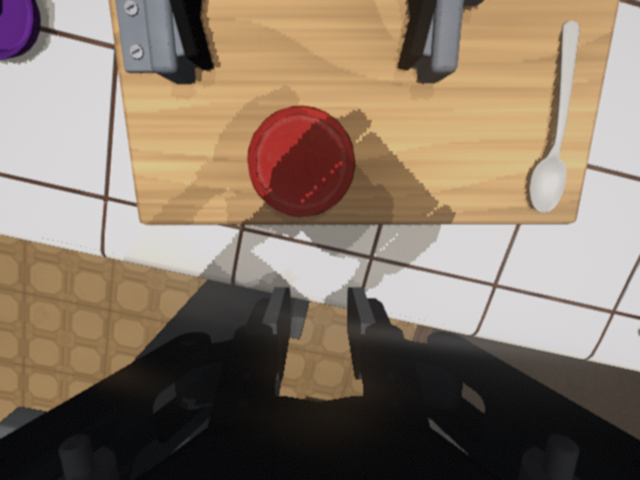

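The sliding jaw is wide open, having moved about 94 mm. The jar at (301,161) and spoon at (552,120) are untouched, and the open fingers are behind the jar. Centring on the jar and going down.

Emit:
arm_command:
  targets:
    - [0.3, 0, -10, 0, 0, 0, 0]
    - [0.3, 0, 0, 37, 0, 0, 0]
    - [0.3, 0, 0, 37, 0, 0, 0]
    - [0.3, 0, 0, 37, 0, 0, 0]
    - [0.3, 0, 0, 0, 0, 0, 0]
    - [0.3, 0, 0, 0, 0, 0, 0]

```text
t: 9.15
eef_pos: [406.4, -101.0, 38.1]
ee_rot: [-3.117, -0.359, 0.007]
contact_force: [0.5, -0.6, 1.2]
opening: 25.6
grip_force: 0.0
```

Emit:
arm_command:
  targets:
    - [0.3, 6, 0, 0, 0, 0, 0]
    - [0.3, 6, 0, 0, 0, 0, 0]
    - [0.3, 5, 0, 0, 0, 0, 0]
    - [0.3, 4, 0, 0, 0, 0, 0]
    - [0.3, 4, 0, 0, 0, 0, 0]
    - [0.3, 4, 0, 0, 0, 0, 0]
    - [0.3, 4, 0, 0, 0, 0, 0]
    - [0.3, 4, 0, 0, 0, 0, 0]
    - [0.3, 4, 0, 0, 0, 0, 0]
    - [0.3, 4, 0, 0, 0, 0, 0]

```text
t: 9.98
eef_pos: [451.7, -91.9, 39.2]
ee_rot: [-3.121, -0.359, 0.0]
contact_force: [-3.0, -0.3, 1.8]
opening: 25.6
grip_force: 1.3
```

```bash
python3 k.py w6
```

```text
t 9.98 p [451.7 -91.9  39.2] yaw 13.11 tilt [-0.  0. -1.] F [-3.  -0.3  1.8] op 25.6
tcp [-78.4  43.1  39.2]
wrist lid 34338 ((-36.97492980957031, 41.678401947021484), 34.51460266113281) [-33.5  43.1  66.8]
wrist slide arm y [-51.4 -39.3 -25.9] 10924
side lid 169 ((-36.646942138671875, 47.34089279174805), 34.11385726928711) [-36.6  55.3  67.2]
side slide arm y [-50.5 -35.  -19.2] 82
side hump y [-94.8 -83.3 -76.3] 37
```

Emit:
arm_command:
  targets:
    - [0.3, 5, 0, 0, 0, 0, 0]
    - [0.3, 5, 0, 0, 0, 0, 0]
    - [0.3, 5, 0, 0, 0, 0, 0]
    - [0.3, 5, 0, 0, 0, 0, 0]
    - [0.3, 5, 0, 0, 0, 0, 0]
    - [0.3, 5, 0, 0, 0, 0, 0]
    - [0.3, 5, 0, 0, 0, 0, 0]
    - [0.3, 5, 0, 0, 0, 0, 0]
    - [0.3, 5, 0, 0, 0, 0, 0]
    - [0.3, 5, 0, 0, 0, 0, 0]

```text
t: 10.92
eef_pos: [500.7, -80.5, 39.3]
ee_rot: [-3.121, -0.359, 0.0]
contact_force: [-0.8, 0.2, -0.7]
opening: 25.3
grip_force: 0.6
```

Emit:
arm_command:
  targets:
    - [0.3, 4, 0, 0, 0, 0, 0]
    - [0.3, 4, 0, 0, 0, 0, 0]
    - [0.3, 3, 0, 0, 0, 0, 0]
    - [0.3, 3, 0, 0, 0, 0, 0]
    - [0.3, 0, 0, 0, 0, 0, 0]

```text
t: 11.33
eef_pos: [514.4, -77.5, 39.4]
ee_rot: [3.121, 0.359, 0.001]
contact_force: [0.9, 0.1, -0.5]
opening: 25.5
grip_force: 0.0
```

```bash
python3 k.py w7
```

```text
t 11.33 p [514.4 -77.5  39.4] yaw 13.12 tilt [ 0.001 -0.    -1.   ] F [ 0.9  0.1 -0.5] op 25.5
tcp [-14.   42.9  39.4]
wrist lid 34319 ((26.658288955688477, 44.24666213989258), 35.50685501098633) [31.2 43.  66.8]
wrist slide arm y [-51.4 -40.  -27. ] 6101
side lid 138 ((26.40415382385254, 46.05178451538086), 34.852535247802734) [25.5 52.6 67.1]
side slide arm y [-48.3 -23.8  79.5] 62
side hump y [-93.6 -82.4 -74.9] 37
```

Jar at x ≈ 27–28; about 7 mm remain to the bar.

Emit:
arm_command:
  targets:
    - [0.3, 2, 0, 0, 0, 0, 0]
    - [0.3, 2, 0, 0, 0, 0, 0]
    - [0.3, 2, 0, 0, 0, 0, 0]
    - [0.3, 1, 0, 0, 0, 0, 0]
    - [0.3, 1, 0, 0, 0, 0, 0]
    - [0.3, 0, 0, 0, 0, 0, 0]
    - [0.3, 0, 0, 0, 0, 0, 0]

```text
t: 12.02
eef_pos: [521.0, -75.7, 39.2]
ee_rot: [-3.121, -0.359, 0.002]
contact_force: [-5.3, -2.0, 2.8]
opening: 25.6
grip_force: 2.4
```

Emit:
arm_command:
  targets:
    - [0.3, 1, 0, 0, 0, 0, 0]
    - [0.3, 1, 0, 0, 0, 0, 0]
    - [0.3, 0, 0, 0, 0, 0, 0]

```text
t: 12.27
eef_pos: [521.5, -75.5, 39.0]
ee_rot: [-3.121, -0.36, 0.009]
contact_force: [-11.5, -3.0, 7.8]
opening: 25.4
grip_force: 5.9
```

```bash
python3 k.py w8
```

```text
t 12.27 p [521.5 -75.5  39. ] yaw 13.16 tilt [-0.006 -0.    -1.   ] F [-11.5  -3.    7.8] op 25.4
tcp [-6.7 43.2 39. ]
wrist lid 34512 ((33.756649017333984, 43.51906204223633), 34.96963119506836) [37.9 42.9 66.8]
wrist slide arm y [-51.5 -40.3 -27.6] 5741
side lid 128 ((34.07218551635742, 46.617549896240234), 33.684295654296875) [32.9 50.4 67. ]
side slide arm y [-40.6  67.1  78.6] 49
side hump y [-92.9 -82.5 -74.7] 34
```

The jar touches the bar at x ≈ 34, with a force rise. Backing off, rising, and going to the right of the sliding jaw.

Emit:
arm_command:
  targets:
    - [0.3, -6, 0, 0, 0, 0, 0]
    - [0.3, -22, 0, 0, 0, 0, 0]
    - [0.3, -30, 0, 0, 0, 0, 0]
    - [0.3, 0, 0, -35, 0, 0, 0]
    - [0.3, 0, 0, -35, 0, 0, 0]
    - [0.3, 0, 0, -35, 0, 0, 0]
    - [0, 0, 32, 0, 0, 0, 0]
    - [0, 24, 32, 0, 0, 0, 0]
    - [0, 24, 32, 0, 0, 0, 0]
    - [0, 24, 32, 0, 0, 0, 0]

```text
t: 13.2
eef_pos: [568.0, -198.1, 144.9]
ee_rot: [3.12, 0.358, 0.005]
contact_force: [0.4, 0.0, -0.3]
opening: 0.0
grip_force: 0.0
```

Emit:
arm_command:
  targets:
    - [0, 0, 0, 0, 0, 0, 0]
    - [0, 0, 0, 0, 0, 0, 0]
    - [0, 0, 0, 0, 0, 0, 0]

```text
t: 13.45
eef_pos: [566.0, -196.3, 143.9]
ee_rot: [-3.12, -0.358, 0.0]
contact_force: [0.4, 0.8, -0.7]
opening: -0.1
grip_force: 0.0
```

```bash
python3 k.py w9; python3 - <<'E'
from h import *
s=arm.state();print("q",s["qpos"].round(2))
s,f,w=wrist(); R=Ro.from_rotvec(s["ee_rot"]).as_matrix(); T=(w-s["eef_pos"])@R
for a in range(-80,16,8):
    m=(T[...,2]>a)&(T[...,2]<a+8)&(abs(T[...,0])<60)&(abs(T[...,1])<90)
    if m.sum()>10: print(a,np.percentile(T[m],[1,99],0)[:,:2].round(0).tolist())
E
```

```text
t 13.45 p [ 566.  -196.3  143.9] yaw 13.11 tilt [-0.     0.001 -1.   ] F [ 0.4  0.8 -0.7] op -0.1
tcp [  9.3 -84.5 143.9]
wrist lid 9318 ((34.29909896850586, 42.28523635864258), 34.03669357299805) [36.6 40.6 66.8]
wrist slide arm y [-53.5 -44.7 -30.8] 1492
wrist hump y [-96.1 -88.3 -81. ] 1406
side lid 265 ((30.893653869628906, 45.44009780883789), 36.054264068603516) [31.2 48.5 67. ]
side slide arm y [-48.8 -30.3  76.3] 108
side hump y [-92.  -83.3 -76.6] 36
q [-0.54  0.31  1.62  0.    1.21  0.81]
-80 [[3.0, -59.0], [18.0, 61.0]]
-72 [[-5.0, -56.0], [18.0, 57.0]]
-64 [[-6.0, -49.0], [17.0, 51.0]]
-56 [[-8.0, -44.0], [17.0, 46.0]]
-48 [[-8.0, -37.0], [13.0, 38.0]]
-40 [[-9.0, -32.0], [14.0, 34.0]]
-32 [[-11.0, -19.0], [13.0, 21.0]]
-24 [[7.0, -12.0], [11.0, 14.0]]
-16 [[6.0, -13.0], [11.0, 14.0]]
-8 [[6.0, -13.0], [11.0, 14.0]]
0 [[6.0, -12.0], [11.0, 13.0]]
8 [[10.0, -5.0], [11.0, 7.0]]
```

View pics/w9.png

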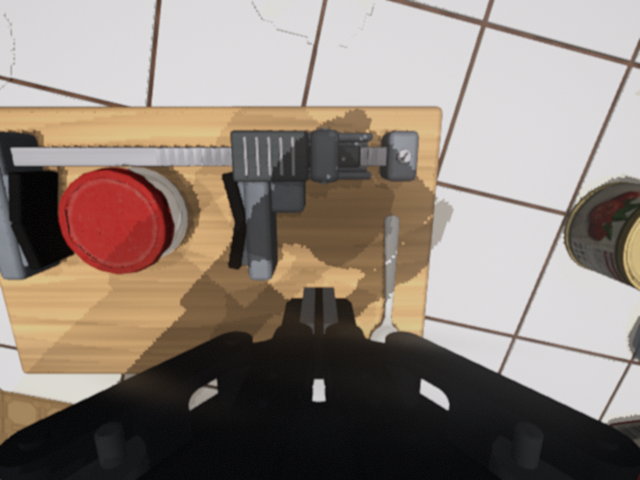

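The jar at (115,220) touches the bar, the jaw at (260,220) is open, the spoon at (390,270) is untouched and the closed finger is to the right of the arm. Clearances check out (finger half-width 13 mm, arm face at y ≈ -53). Going down and pushing up.

Emit:
arm_command:
  targets:
    - [0, 5, 0, 33, 0, 0, 0]
    - [0, 0, 0, 33, 0, 0, 0]
    - [0, 0, 0, 34, 0, 0, 0]
    - [0, 0, 0, 0, 0, 0, 0]
    - [0, 0, 0, 0, 0, 0, 0]
    - [0, 0, -6, 0, 0, 0, 0]
    - [0, 0, -5, 0, 0, 0, 0]
    - [0, 0, -4, 0, 0, 0, 0]
    - [0, 0, -4, 0, 0, 0, 0]
    - [0, 0, -4, 0, 0, 0, 0]

```text
t: 14.43
eef_pos: [567.4, -174.8, 46.5]
ee_rot: [3.116, 0.359, 0.006]
contact_force: [1.4, -8.7, 0.9]
opening: -0.2
grip_force: 4.3
```

Emit:
arm_command:
  targets:
    - [0, 0, -4, 0, 0, 0, 0]
    - [0, 0, -4, 0, 0, 0, 0]
    - [0, 0, -4, 0, 0, 0, 0]
    - [0, 0, -4, 0, 0, 0, 0]
    - [0, 0, -4, 0, 0, 0, 0]
    - [0, 0, 0, 0, 0, 0, 0]

```text
t: 14.93
eef_pos: [562.5, -154.3, 45.9]
ee_rot: [3.118, 0.359, 0.004]
contact_force: [1.1, -3.4, 2.4]
opening: 0.3
grip_force: 1.6
```

```bash
python3 k.py w10
```

```text
t 14.93 p [ 562.5 -154.3   45.9] yaw 13.13 tilt [ 0.003 -0.002 -1.   ] F [ 1.1 -3.4  2.4] op 0.3
tcp [ 15.4 -42.8  45.9]
wrist lid 26494 ((34.67215347290039, 42.253482818603516), 34.107032775878906) [37.6 38.2 66.7]
wrist slide arm y [-54.3 -23.2  -7.8] 3009
wrist hump y [-71.6 -63.9 -57. ] 5125
side lid 263 ((32.88129806518555, 44.233314514160156), 35.91999435424805) [31.6 48.6 67.1]
side slide arm y [-40.2 -14.5  77.9] 105
side hump y [-67.7 -59.6 -53.1] 33
```

Emit:
arm_command:
  targets:
    - [0, 0, -3, 0, 0, 0, 0]
    - [0, 0, -3, 0, 0, 0, 0]
    - [0, 0, -3, 0, 0, 0, 0]
    - [0, 0, -3, 0, 0, 0, 0]
    - [0, 0, -3, 0, 0, 0, 0]
    - [0, 0, -3, 0, 0, 0, 0]
    - [0, 0, -3, 0, 0, 0, 0]
    - [0, 0, -3, 0, 0, 0, 0]
    - [0, 0, -3, 0, 0, 0, 0]
    - [0, 0, 0, 0, 0, 0, 0]

```text
t: 15.87
eef_pos: [556.1, -128.2, 45.2]
ee_rot: [3.119, 0.358, 0.003]
contact_force: [1.9, -4.3, 4.1]
opening: 0.1
grip_force: 2.4
```

```bash
python3 k.py w11
```

```text
t 15.87 p [ 556.1 -128.2   45.2] yaw 13.11 tilt [ 0.002 -0.002 -1.   ] F [ 1.9 -4.3  4.1] op 0.1
tcp [ 15.1 -15.9  45.2]
wrist lid 28541 ((34.521114349365234, 55.48331069946289), 34.25100326538086) [38.1 54.  66.8]
wrist slide arm y [-27.7   2.6  16.5] 2804
wrist hump y [-44.8 -37.1 -30.2] 5223
side lid 248 ((32.99849319458008, 58.5778923034668), 34.185646057128906) [32.6 63.1 67. ]
side slide arm y [-13.3   9.4  88. ] 89
side hump y [-41.5 -33.  -25.7] 39
```

Jar is sliding along the bar at y = 55.5; about 19 mm to go. Slower now.

Emit:
arm_command:
  targets:
    - [0, 0, -2, 0, 0, 0, 0]
    - [0, 0, -2, 0, 0, 0, 0]
    - [0, 0, -2, 0, 0, 0, 0]
    - [0, 0, -2, 0, 0, 0, 0]
    - [0, 0, -2, 0, 0, 0, 0]
    - [0, 0, -2, 0, 0, 0, 0]
    - [0, 0, -2, 0, 0, 0, 0]
    - [0, 0, -1, 0, 0, 0, 0]
    - [0, 0, 0, 0, 0, 0, 0]

```text
t: 16.72
eef_pos: [552.5, -113.3, 44.8]
ee_rot: [3.12, 0.358, 0.002]
contact_force: [1.9, -4.6, 3.1]
opening: -0.0
grip_force: 2.4
```

Emit:
arm_command:
  targets:
    - [0, 0, -1.5, 0, 0, 0, 0]
    - [0, 0, -1.5, 0, 0, 0, 0]
    - [0, 0, 0, 0, 0, 0, 0]

```text
t: 16.97
eef_pos: [551.9, -110.7, 44.9]
ee_rot: [3.119, 0.358, 0.003]
contact_force: [2.1, -5.7, 3.3]
opening: -0.1
grip_force: 3.0
```

```bash
python3 k.py w12
```

```text
t 16.97 p [ 551.9 -110.7   44.9] yaw 13.11 tilt [ 0.002 -0.002 -1.   ] F [ 2.1 -5.7  3.3] op -0.1
tcp [14.9  2.1 44.9]
wrist lid 28735 ((34.42081832885742, 73.2840347290039), 34.11701965332031) [38.1 72.  66.8]
wrist slide arm y [-9.6 20.6 34.3] 2826
wrist hump y [-26.8 -19.1 -12.2] 5276
side lid 257 ((32.44887161254883, 75.57095336914062), 36.63411331176758) [31.5 80.7 67.1]
side slide arm y [ 4.2 23.7 89.1] 68
side hump y [-25.  -16.   -7.8] 36
```

Emit:
arm_command:
  targets:
    - [0, 0, -1, 0, 0, 0, 0]
    - [0, 0, -1, 0, 0, 0, 0]
    - [0, 0, -1, 0, 0, 0, 0]
    - [0, 0, 0, 0, 0, 0, 0]

```text
t: 17.4
eef_pos: [551.4, -108.8, 44.9]
ee_rot: [3.117, 0.359, 0.003]
contact_force: [4.0, -8.7, 1.3]
opening: -0.2
grip_force: 4.9
```

Emit:
arm_command:
  targets:
    - [0, 0, -1, 0, 0, 0, 0]
    - [0, 0, -1, 0, 0, 0, 0]
    - [0, 0, 0, 0, 0, 0, 0]

```text
t: 17.65
eef_pos: [551.4, -108.4, 45.0]
ee_rot: [3.114, 0.359, 0.005]
contact_force: [3.4, -15.3, -1.4]
opening: 0.1
grip_force: 7.8
```

```bash
python3 k.py w13
```

```text
t 17.65 p [ 551.4 -108.4   45. ] yaw 13.14 tilt [ 0.004 -0.006 -1.   ] F [  3.4 -15.3  -1.4] op 0.1
tcp [15.   4.4 45. ]
wrist lid 28876 ((34.42331314086914, 75.33556365966797), 34.23783493041992) [38.2 74.1 66.8]
wrist slide arm y [-7.2 22.9 36.3] 2787
wrist hump y [-24.6 -16.9 -10. ] 5249
side lid 261 ((32.23112487792969, 78.96956634521484), 34.00953674316406) [31.7 82.3 67. ]
side slide arm y [ 4.2 24.8 48.7] 72
side hump y [-24.2 -12.1  -6.5] 39
```

Emit:
arm_command:
  targets:
    - [0, 0, -1, 0, 0, 0, 0]
    - [0, 0, -1, 0, 0, 0, 0]
    - [0, 0, -1, 0, 0, 0, 0]
    - [0, 0, 0, 0, 0, 0, 0]

```text
t: 18.08
eef_pos: [551.3, -108.0, 45.1]
ee_rot: [3.11, 0.358, 0.007]
contact_force: [6.5, -24.0, -5.8]
opening: -0.1
grip_force: 12.3
```

```bash
python3 k.py w14
```

```text
t 18.08 p [ 551.3 -108.    45.1] yaw 13.15 tilt [ 0.006 -0.011 -1.   ] F [  6.5 -24.   -5.8] op -0.1
tcp [15.   4.8 45.1]
wrist lid 29005 ((34.22275161743164, 75.59525299072266), 34.29060363769531) [38.3 74.3 66.8]
wrist slide arm y [-6.7 23.2 36.9] 2812
wrist hump y [-24.3 -16.6  -9.7] 5241
side lid 260 ((33.034114837646484, 78.93913269042969), 34.43418884277344) [32.  83.1 67. ]
side slide arm y [ 5.3 24.9 67.1] 73
side hump y [-21.8 -12.3  -3.6] 35
```

Firmly seated: 24 N with no further travel. Retreating in -y, then up, then back for a look.

Emit:
arm_command:
  targets:
    - [0, 0, 3, 0, 0, 0, 0]
    - [0, 0, 5, 0, 0, 0, 0]
    - [0, 0, 10, 0, 0, 0, 0]
    - [0, 0, 14, 0, 0, 0, 0]
    - [0, 0, 0, -30, 0, 0, 0]
    - [0, 0, 0, -38, 0, 0, 0]
    - [0, 0, 0, -38, 0, 0, 0]
    - [0, -20, 0, -38, 0, 0, 0]
    - [0, -30, 0, 0, 0, 0, 0]
    - [0, 0, 0, 0, 0, 0, 0]

```text
t: 19.02
eef_pos: [506.2, -145.5, 188.8]
ee_rot: [3.12, 0.357, -0.0]
contact_force: [-1.4, -0.0, -1.6]
opening: -0.1
grip_force: 0.0
```

Emit:
arm_command:
  targets:
    - [0, 0, 0, 0, 0, 0, 0]
    - [0, 0, 0, 0, 0, 0, 0]

```text
t: 19.18
eef_pos: [508.4, -144.5, 186.6]
ee_rot: [-3.12, -0.358, 0.001]
contact_force: [0.7, -0.3, -0.7]
opening: -0.0
grip_force: 0.0
```

```bash
python3 k.py w15
```

```text
t 19.18 p [ 508.4 -144.5  186.6] yaw 13.09 tilt [-0.001  0.001 -1.   ] F [ 0.7 -0.3 -0.7] op -0.0
tcp [-35.  -21.  186.6]
wrist lid 7285 ((33.93083190917969, 75.12712097167969), 33.74330139160156) [35.5 74.2 66.9]
wrist slide arm y [17.  27.7 43.6] 1506
wrist hump y [-25.8 -18.  -10.2] 1129
side lid 261 ((31.995943069458008, 78.7005615234375), 35.17599105834961) [31.3 81.1 66.9]
side slide arm y [19.2 30.1 87.7] 46
side hump y [-23.3 -11.9  -2.8] 36
```

View pics/w15.png

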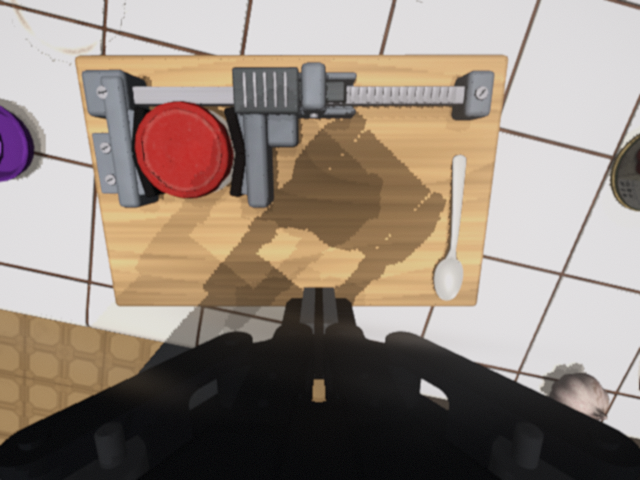

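The jar at (183,150) sits between both V faces and against the bar. The spoon and the other items are in place and the gripper is clear.

```bash
python3 -c "
from workcell import arm; print(arm.hand_in())"
```

```text
the job is handed in; nothing more can be done
None
```

I handed the job in at about 19 s: the jar stands against the bar, held between both jaws (they stopped moving at a 24 N push), and the last picture showed the spoon and the other items in view where they were.

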